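# Swing the slicing board home on its pin and clamp it

### The job

The wooden slicing board has been put back crooked on the crumb tray. Swing it home by pushing on its far left corner, with the notch in its near right corner bearing on the locating pin, until its right edge bears firmly on the stop screw (a push of about 12 newtons), and only then turn the clamp lever against its left edge until the board is held tight between lever and screw. Feel your way: neither the push nor the clamp may press the board on the screw with more than 18 newtons. Leave the things round about where they are.

Things in the scene. Friction and masses are not known exactly. Their poses are not given: they have to be found in the camera images.
- crumb_tray: Low metal tray, 247 x 246 mm, screwed to the counter. Origin: on the axis of its locating pin, at counter height. x runs away from the robot when the tray is not turned, y left, z up. Floor: x -35 to 212, y -56 to 190 mm, rim 8 mm high; three plastic runners carry the board's underside at 10 mm. Rigid.
- pin_top (a point): Centre of the top of the tray's locating pin: upright steel pin, 12 mm in diameter, top 32 mm above the counter, at the tray's near right.
- side_stop: Rigid steel angle on the tray's right side with a stop screw (10 mm thick, axis 19 mm above the counter) through it. Origin: foot of the angle's upright face, at x 148, y -26 mm in the tray's frame. The screw's tip stands 5 to 11 mm proud of that face towards +y, as someone last set it; where exactly is not measured: feel for it.
- board: Loose beech board, 180 x 120 x 18 mm, about 0.4 kg; 90 degree vee notch (21 wide, 10.5 mm deep) in the near edge by the right corner, for the pin. Own frame: spans x -2 to 178, y -18 to 102, z 0 to 18 mm; origin on the pin's axis when seated. Home: notch on pin, right edge on the screw, within 0.02 rad of the tray's x. Found turned 0.2 to 0.4 rad counter-clockwise, notch some mm off the pin.
- board_corner (a point): The board's far left corner, the one to push, at its top face: x 178, y 102, z 18 mm in the board's frame (where the two edges would meet; the corner is rounded by 10 mm). The board's left edge runs from here along its -x. It slides easily, with 1 to 4 N.
- clamp_lever (a joint): Angle of the dark steel two-armed lever at the tray's far left, rad; grows counter-clockwise from above. Found open, 1.2 to 1.55. Its nose meets a board that is home at 0.1 to 0.5, depending on the screw, and wedges it tight there within a few degrees; it stays where it is left. End stop at 0.
- lever_pivot (a point): The lever's upright pivot, at x 144, y 164.6 mm in the tray's frame; this point is 25 mm above the counter, at the top of its hub (17 mm round).
- lever_nose (a point): Centre of the lever's round nose, 16 mm in diameter, 58 mm from the pivot, 14 to 26 mm above the counter. At lever angle 0 it is in the tray's -y direction from the pivot; open, towards the tray's +x.
- lever_knob (a point): Middle of the upright black knob on the handle, 16 mm in diameter, 22 to 62 mm above the counter (this point 42). 60 mm from the pivot, towards the tray's +x +y diagonal at angle 0; clamping moves it clockwise from above. Turning it freely takes 2 to 3 N at the knob; once wedged, each further newton there clamps the board on the screw with 0.5 to 1 N, less the larger the angle; 12 to 15 N is tight.
- jam_jar: Glass jam jar, 62 mm round, 85 mm tall, beyond and right of the tray; origin at the centre of its foot. To be left alone.
- coin_tray: Dark coin tray, 115 x 170 x 17 mm, left of the tray; origin under its middle. To be left alone.

How it is judged (in metres and radians):
On the way, in this order (a step that is already met when the one before it is completed fails the run):
1. with the lever still open, the board is home: notch on the pin within 3 mm and right edge pressed on the stop screw with more than 7 N (horizontal distance between board and crumb_tray below 0.003 m and contact force between board and side_stop above 7 N and value of joint clamp_lever above 0.9 rad), for 0.2 s.
2. the lever is turned against the board and clamps it: still on the pin, pressed on the screw with more than 4 N (horizontal distance between board and crumb_tray below 0.003 m and contact force between board and side_stop above 4 N and value of joint clamp_lever below 0.7 rad), for 0.2 s.
At the end, for the whole second after the job is handed in: The board lies flat and still on the runners, its notch on the pin (origin within 3 mm of the pin's axis), and the lever (below 0.7 rad) by itself keeps it pressed on the stop screw with more than 4 N and not more than 18 N; the robot holds nothing (all of step 2 and z of board in the frame of crumb_tray below 0.012 m and angle between board's own z axis and vertical below 0.03 rad and linear speed of board below 0.01 m/s); the robot touches nothing.
It fails at once if the board is pressed on the stop screw with more than 18 N (contact force between board and side_stop above 18 N).
It fails at once if the jam jar is moved by more than 20 mm (distance of jam_jar from where it was at the start of the episode above 0.02 m).
It fails at once if the coin tray is moved by more than 20 mm (distance of coin_tray from where it was at the start of the episode above 0.02 m).
It also fails if it takes over 72 s, if anything falls off the work surface, if the arm or the gripper's body presses on something with over 40 N, if the wrist force passes 120 N, or if a joint passes its speed limit or range.

### The arm

A 6-joint arm with a two-finger parallel gripper is mounted at the origin on a cart in front of the work surface, level with it; the furniture and walls round the work are solid. World frame = base frame: x ahead of the robot, y to its left, z up, the work surface at z = 0. Lengths are in mm, angles in rad, forces in N, time in s.
With the tool pointing down it reaches from about 225 to 875 mm from the base axis. Payload 3.4 kg.
Tool frame: the origin (TCP) lies between the finger pads; the fingertips stand 25 mm ahead of it and the grasp point (between the pads) lies 6 mm ahead of it; z points along the fingers, y is the direction in which the jaws open and shut (so a half turn about z gives the same grasp; the last joint's range is limited). The gripper opens to 85 mm and grips with 20 to 120 N. Pads are 22 mm wide; open, the fingers measure 114 mm over their backs; the gripper's body (76 mm by 85 mm) begins 54 mm behind the grasp point. The pads swing forward as they close: fully open they stand 13 mm farther back than shut.
Start: joints at [0.984, 0.276, 1.505, -0, 1.361, -0.121], TCP at [258.274, 513.765, 256.328] pointing down, gripper open.
Joint ranges: [-2.89, 2.89], [-0.75, 2.08], [0.22, 2.7], [-1.18, 4.32], [0.11, 2.71], [-2.7, 2.7]. Speed limits (rad/s): [2.57, 2.57, 3.14, 3.14, 3.14, 3.14].

### API

Orientations are given as a unit quaternion [x, y, z, w].
In Python, from station import ctrl gives the robot as it stands. The module is installed in compiled form; this text tells all that it offers.
- The arm moves only by the tool apply_moves, never from a script. Its argument "series" is a list that holds one entry, the list of rows, each a list of 7 numbers: the turn, a rotation vector about the tool's x, y, z in units of 6 degrees (1.0 is 6 degrees), then the shift along the tool's x, y, z in m, then the closure in counts, from 0 (fully open) to 255 (shut). A call has 1 to 5 rows; each row is the pose to reach, as a shift and turn from the pose commanded when the call began, along the tool's axes at that moment; what a row does not reach only later rows make up. A row lasts 1/10 s, in which the tool goes at most 50 mm and 8.59 degrees, less where a joint would pass 70% of its speed; a pose out of reach is approached as far as the arm can. A call with a gripper value outside its range is refused whole. The fingers move at their own pace and stop on an object; "squeeze" is the grip in N (left out, the last holds). Time passes only in rows, so rows that repeat a pose let the fingers close. It gives the time, the measured TCP pose, the force and the opening at its end, in the units of the state.
- ctrl.state(): the state, without advancing time (a new reading comes with each control period).
- ctrl.get_image(name): name is "side" or "top" or "wrist"; returns the picture (420x560x3 uint8, red, green, blue); there is no depth.
- ctrl.get_calibration(name): a dict with "fx", "fy", "cx", "cy" (pixels), "position" and "attitude" of the camera in the world; the wrist camera has in their place "T_tool_cam" (4x4, takes a point from camera to tool coordinates, whose origin is the TCP and whose axes are the flange's). Camera axes: x right, y up, looking along -z (the intrinsics and any distortion apply to the point x, -y, -z); pixel columns grow to the right and rows downward; lengths in mm; the calibration is good to about 2 mm. A picture is of the moment at which its call begins: read the wrist's pose just before it. get_calibration takes no time and is no camera call.
- ctrl.sign_off(): hands the job in, once; it reports no verdict.
Trained networks look in the newest picture that a camera, given by its name, has taken for a name from the list of things; names that differ only in an ending like _2 or _b are one class to them, and where a whole thing is asked for, a point or a joint stands for the part that bears it (a point fixed in the world has none). Each returns a list of dicts, best first, with "confidence" (0 to 1); they miss things now and then, are a little off and sometimes report something else, mostly with a low value. They report only what shows in the picture. A call takes as long as a camera call.
- ctrl.spot_in(query, camera): "extent" ([left, top, right, bottom] as shares, 0 to 1, of the picture: columns of its width, rows of its height, round what is visible of it).
- ctrl.tip_of(query, camera): "position" ([column, row] as shares, 0 to 1, of the picture: columns of its width, rows of its height: a listed point, or the origin of a listed thing).
The state is a dict: "clock": time; "q": joint angles; "qvel": joint speeds; "tau": joint torques, N m; "position": TCP position; "eef_rot": TCP orientation; "wrist_force": force on the tool from outside, world axes, zero at the start; "torque": the same for the moment, N m; "grip_width": finger opening in mm.
Only numpy, scipy, OpenCV 4.12 (cv2) and the standard library are available. Lean on these libraries where they do the work, as an engineer would, in place of code of your own. Each camera call takes 0.05 s, during which the arm holds its last target. There are 200 camera calls.

## Working session

There is one attempt and no reset: what is moved stays moved. The work goes in short steps, Python scripts to look and compute and a tool call to move; the robot and the scene stay as the last step left them, time stands still between calls to the robot, and variables do not carry over. Pictures are saved under pics/ and viewed, about 8 in all and at most 12, crops included, and the job is handed in when it is done.

Besides the shell and the picture viewer there is one more tool, called after "Call:" by a JSON object that holds its "method" and its "body", one argument or row to a line. apply_moves: Moves the arm, as the interface text tells. Its arguments: {"type":"object","properties":{"series":{"type":"array","items":{"type":"array","items":{"type":"array","items":{"type":"number"}}}},"squeeze":{"type":"number"}},"required":["series"]}

```bash
mkdir -p pics
python3 - <<'E'
from station import ctrl
import cv2,numpy as np
s=ctrl.state();print(s)
for c in ("top","side","wrist"):
    im=ctrl.get_image(c);cv2.imwrite(f"pics/{c}0.png",im[:,:,::-1])
    print(c,ctrl.get_calibration(c))
    for q in ("pin_top","crumb_tray","side_stop","board","board_corner","lever_pivot","lever_nose","lever_knob","jam_jar","coin_tray"):
        r=ctrl.tip_of(q,c)[:2]
        print(q,[(np.round(np.array(d["position"])*[560,420],1),round(d["confidence"],2)) for d in r])
E
```

```text
{'clock': 0.0, 'q': array([ 9.84004915e-01,  2.76601857e-01,  1.50613824e+00, -4.41526115e-06,
        1.36070951e+00, -1.21002661e-01]), 'qvel': array([-0.00082663,  0.00116138, -0.00030794, -0.00208232, -0.00156767,
       -0.00024236]), 'tau': array([-8.04416486e-04, -4.16783702e+01, -2.45804143e+01, -4.78054153e-04,
        1.13012563e-02,  1.61496075e-05]), 'position': array([257.98360338, 513.3305638 , 255.43373122]), 'eef_rot': array([ 2.30794171e-01,  9.73002152e-01, -8.71682683e-04, -3.19742859e-04]), 'wrist_force': array([-0.10845798, -0.12969649, -0.8257539 ]), 'torque': array([-0.00901835,  0.04335827, -0.0130976 ]), 'grip_width': 85.69437942005065}
top {'fx': 459.9711223946647, 'fy': 459.9711223946647, 'cx': 282.8273656679535, 'cy': 203.35085879464293, 'position': array([ 328.7208699 ,   82.60704511, 1250.75914077]), 'attitude': array([-0.06973211,  0.0755611 ,  0.72856711, -0.67721334])}
pin_top [(array([343.7, 251.1]), 0.79)]
crumb_tray [(array([344. , 247.8]), 0.79)]
side_stop [(array([334.5, 195.7]), 0.73)]
board [(array([343.5, 243.9]), 0.81)]
board_corner [(array([
[... 975 characters left out ...]
3)]
coin_tray [(array([371.1, 286.6]), 0.62), (array([214.9, 292.6]), 0.56)]
wrist {'fx': 349.4589901307707, 'fy': 349.4589901307707, 'cx': 278.02350796655423, 'cy': 210.08440039451926, 'T_tool_cam': array([[-2.15782625e-04,  9.61173401e-01,  2.75945006e-01,
         6.86554696e+01],
       [ 9.99999316e-01, -1.09786241e-04,  1.16438452e-03,
         2.10278949e-01],
       [ 1.14947039e-03,  2.75945068e-01, -9.61172720e-01,
        -1.17024817e+02],
       [ 0.00000000e+00,  0.00000000e+00,  0.00000000e+00,
         1.00000000e+00]])}
pin_top []
crumb_tray []
side_stop []
board []
board_corner []
lever_pivot []
lever_nose []
lever_knob []
jam_jar []
coin_tray [(array([208.3, 352.2]), 0.95)]
```

```bash
cat > h.py <<'E'
import numpy as np
from scipy.spatial.transform import Rotation as R
from station import ctrl
def cam(c,s=None):
    k=ctrl.get_calibration(c)
    if c=="wrist":
        s=s or ctrl.state(); A=R.from_quat(s["eef_rot"]).as_matrix(); T=k["T_tool_cam"]
        return k,s["position"]+A@T[:3,3],A@T[:3,:3]
    return k,k["position"],R.from_quat(k["attitude"]).as_matrix()
def ray(c,px,z,s=None):
    k,p,A=cam(c,s); d=A@np.array([(px[0]-k["cx"])/k["fx"],-(px[1]-k["cy"])/k["fy"],-1])
    return p+d*(z-p[2])/d[2]
def proj(c,P,s=None):
    k,p,A=cam(c,s); v=A.T@(np.asarray(P,float)-p)
    return k["cx"]+k["fx"]*v[0]/-v[2], k["cy"]+k["fy"]*v[1]/v[2]
E
python3 - <<'E'
from h import *
import cv2
T={"pin_top":(343.7,251.1,32),"tray":(344,247.8,0),"side_stop":(334.5,195.7,0),"board":(343.5,243.9,10),"corner":(269.7,226.9,28),"pivot":(266.8,211.2,25),"nose":(272.8,192.2,20),"knob":(250.2,228.2,42),"jar":(339.7,143.9,0),"coin":(189.3,271.4,0)}
S={"pin_top":(215.6,283.1,32),"tray":(217.2,290,0),"side_stop":(291.5,288.1,0),"board":(219.4,289.9,10),"corner":(242,219.3,28),"pivot":(257.9,218.3,25),"nose":(282.6,221.8,20),"knob":(241.5,204.9,42),"jar":(369.7,288.8,0)}
for n,(u,v,z) in T.items():
    print(n,ray("top",(u,v),z)[:2].round(1), ray("side",S[n][:2],z)[:2].round(1) if n in S else "")
t=cv2.imread("pics/top0.png")[100:310,150:430]; cv2.imwrite("pics/tc.png",cv2.resize(t,(800,600),interpolation=cv2.INTER_CUBIC))
t=cv2.imread("pics/side0.png")[150:330,170:410]; cv2.imwrite("pics/sc.png",cv2.resize(t,(800,600),interpolation=cv2.INTER_CUBIC))
E
```

```text
pin_top [442.  -88.3] [447.5 -95.8]
tray [453.9 -94.5] [450.1 -81.9]
side_stop [600.6 -82.7] [597.3 -97.7]
board [463.5 -92.8] [454.1 -92.5]
corner [521.6 103. ] [521.5 111.3]
pivot [565.6 108. ] [559.  114.4]
nose [618.4  88.1] [614.9  99.7]
knob [519.7 154.6] [524.9 149.8]
jar [ 750.4 -112. ] [ 752.6 -122.1]
coin [420.9 327.6]
```

View pics/tc.png

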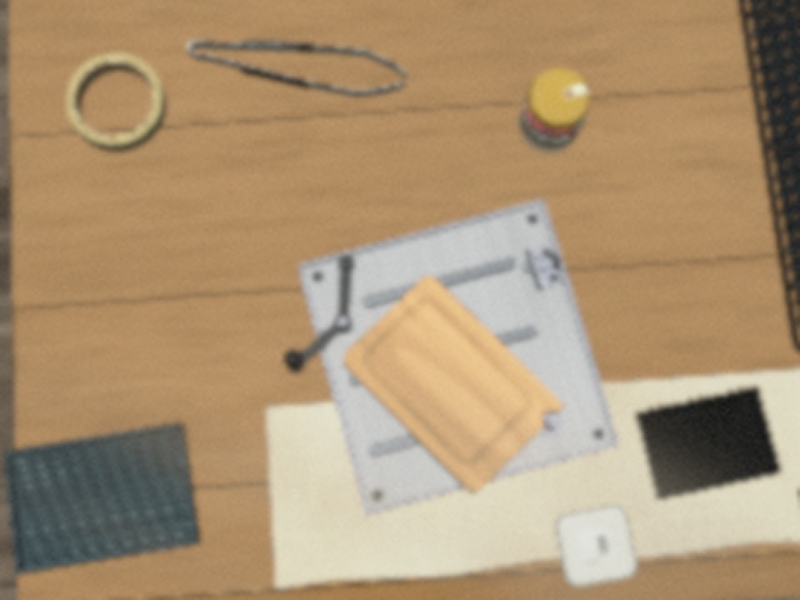

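View pics/sc.png

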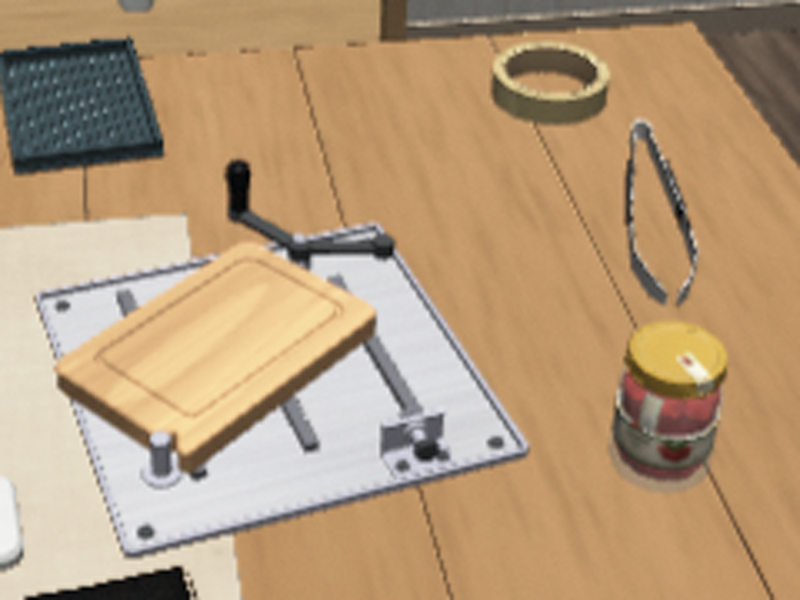

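```bash
cat >> h.py <<'E'
from scipy.optimize import least_squares
def fit(obs,x0):  # obs: (camera, pixel, local xyz, state) ; pose x,y,yaw
    def f(p):
        c,s=np.cos(p[2]),np.sin(p[2]); e=[]
        for cm,px,l,st in obs:
            P=(p[0]+c*l[0]-s*l[1],p[1]+s*l[0]+c*l[1],l[2]); e+=list(np.array(proj(cm,P,st))-px)
        return np.array(e)
    r=least_squares(f,x0,loss="soft_l1"); return r.x,r.fun.round(1)
E
python3 - <<'E'
from h import *
f=280/800
g=lambda x,y:(150+x*.35,100+y*.35)
h=lambda x,y:(170+x*.3,150+y*.3)
L=[(212,-56,8),(-35,-56,8),(-35,190,8),(212,190,8)]
ob=[("top",g(*p),l,None) for p,l in zip([(545,200),(615,442),(367,513),(300,264)],L)]
os=[("side",h(*p),l,None) for p,l in zip([(527,450),(128,552),(38,296),(378,225)],L)]
os+=[("side",h(162,437),(0,0,32),None),("side",(257.9,218.3),(144,164.6,25),None)]
print(fit(ob,[450,-90,.2]));print(fit(os,[450,-90,.2]));
t,_=fit(ob+os,[450,-90,.2]);print(t)
LB=[(178,102,28),(178,-18,28),(-2,102,28)]
b1=[("top",g(*p),l,None) for p,l in zip([(345,355),(430,277),(474,490)],LB)]+[("top",g(562,405),(-2,-18,28),None)]
b2=[("side",h(*p),l,None) for p,l in zip([(255,240),(376,312),(56,370)],LB)]
print(fit(b1,[450,-90,.5]),fit(b2,[450,-90,.5]))
b,_=fit(b1+b2,[450,-90,.5]);d=b-t;c,s=np.cos(t[2]),np.sin(t[2]);print(b,"rel",c*d[0]+s*d[1],-s*d[0]+c*d[1],d[2])
s=ctrl.state();A=R.from_quat(s["eef_rot"]).as_matrix();y=t[2]
G=np.array([[-np.sin(y),np.cos(y),0],[np.cos(y),np.sin(y),0],[0,0,-1]]).T
c0=np.array([np.cos(y)*120-np.sin(y)*90+t[0],np.sin(y)*120+np.cos(y)*90+t[1],300])
print("rotvec/6deg",np.degrees(R.from_matrix(A.T@G).as_rotvec())/6,"shift m",A.T@(c0-s["position"])/1000,c0)
E
```

```text
(array([ 4.52612876e+02, -8.96729290e+01,  1.91513270e-01]), array([-0.7, -0.1,  1. ,  0.4, -0.3, -0.2,  0.1, -0.1]))
(array([ 4.52417408e+02, -9.26177125e+01,  1.98025418e-01]), array([ 0.6, -0.7, -0.1, -0. , -0.5, -1. , -0.4, -0.6, -0.6,  0.6,  2. ,
        4.3]))
[ 4.52529502e+02 -9.12137531e+01  1.95333112e-01]
(array([456.75274624, -87.19122309,   0.6923599 ]), array([-2. ,  0.1,  0.2, -2.7, -0. ,  1.6,  1.1, -0.1])) (array([460.83011913, -93.59922891,   0.7110147 ]), array([-0.6, -0.1,  4.2,  0. , -0.5, -0.2]))
[457.34069387 -89.13240571   0.69254247] rel 5.123673441153118 1.1079463674165044 0.4972093612118662
rotvec/6deg [ 5.56205222e-04 -1.49311802e-04  8.68660384e+00] shift m [-0.48474363 -0.30856004 -0.04370437] [552.77907124  20.36592181 300.        ]
```

Call:
{"method": "apply_moves", "body": {
  "series": [
    [[0,0,8.7,-0.485,-0.309,-0.044,255],[0,0,8.7,-0.485,-0.309,-0.044,255],[0,0,8.7,-0.485,-0.309,-0.044,255],[0,0,8.7,-0.485,-0.309,-0.044,255],[0,0,8.7,-0.485,-0.309,-0.044,255]]
  ],
  "squeeze": 60
}}

```text
clock: 2.15
position: [386.6, 298.0, 275.7]
eef_rot: [0.573, 0.819, 0.0, 0.0]
wrist_force: [1.1, 0.5, 0.8]
grip_width: 12.2
```

```bash
cat >> h.py <<'E'
def go(t,dest): # tray pose, dest world -> move numbers to reach tool x=tray+y, y=tray+x
    s=ctrl.state();A=R.from_quat(s["eef_rot"]).as_matrix();y=t[2]
    G=np.array([[-np.sin(y),np.cos(y),0],[np.cos(y),np.sin(y),0],[0,0,-1]]).T
    print(s["position"].round(1),"turn",(np.degrees(R.from_matrix(A.T@G).as_rotvec())/6).round(3),"shift",(A.T@(np.array(dest)-s["position"])/1000).round(4))
E
python3 -c "
from h import *
go((452.5,-91.2,.195),(552.8,20.4,300))"
```

```text
[386.6 298.  275.7] turn [ 0.008 -0.002  1.475] shift [-0.3177  0.0611 -0.0242]
```

Call:
{"method": "apply_moves", "body": {
  "series": [
    [[0,0,1.475,-0.318,0.061,-0.024,255],[0,0,1.475,-0.318,0.061,-0.024,255],[0,0,1.475,-0.318,0.061,-0.024,255],[0,0,1.475,-0.318,0.061,-0.024,255],[0,0,1.475,-0.318,0.061,-0.024,255]]
  ]
}}

```text
clock: 2.65
position: [515.8, 84.5, 294.3]
eef_rot: [0.633, 0.774, 0.0, 0.0]
wrist_force: [0.3, 1.2, -0.3]
grip_width: -0.2
```

Call:
{"method": "apply_moves", "body": {
  "series": [
    [[0,0,0,-0.04,0,0,255],[0,0,0,-0.04,0,0,255],[0,0,0,-0.04,0,0,255],[0,0,0,-0.04,0,0,255]]
  ]
}}

```text
clock: 3.05
position: [522.6, 48.0, 293.8]
eef_rot: [0.633, 0.774, 0.0, -0.0]
wrist_force: [0.2, 0.6, 0.5]
grip_width: -0.0
```

Run:
```python
from h import *
import cv2
s=ctrl.state();print(s["position"],s["eef_rot"],s["wrist_force"])
im=ctrl.get_image("wrist");cv2.imwrite("pics/w1.png",im[:,:,::-1])
cv2.imwrite("pics/w1v.png",cv2.resize(im[:,:,::-1],(784,588),interpolation=cv2.INTER_CUBIC))
for q,z in (("pin_top",32),("side_stop",0),("board",10),("board_corner",28),("lever_pivot",25),("lever_nose",26),("lever_knob",42)):
    for d in ctrl.tip_of(q,"wrist")[:1]:
        px=np.array(d["position"])*[560,420]; print(q,px.round(1),round(d["confidence"],2),ray("wrist",px,z,s)[:2].round(1))
```

```text
[522.63282404  48.01393844 293.79788222] [ 6.32590483e-01  7.74486320e-01  2.06434763e-04 -4.22312772e-04] [0.20057615 0.61554285 0.54254026]
pin_top [198.5 277.1] 0.55 [455. -91.]
side_stop [316.3 284. ] 0.64 [602.  -87.7]
board [205.2 268.6] 0.81 [458.4 -89.7]
board_corner [293.5 122.3] 0.63 [528.4 106.8]
lever_pivot [321.  136.2] 0.59 [560.8  98.4]
lever_nose [371.  154.8] 0.61 [619.   89.9]
lever_knob [301.7  85.8] 0.73 [528.2 143.3]
```

View pics/w1v.png

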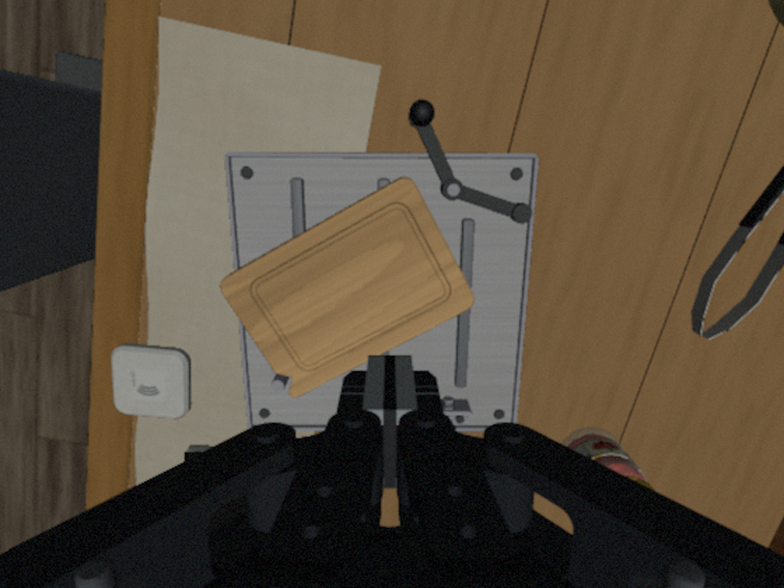

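Run:
```python
from h import *
import numpy as np
s=ctrl.state()
w=lambda x,y:(x/1.4,y/1.4)
ob=[("wrist",w(*p),l,s) for p,l in [((227,153),(-35,190,8)),((538,155),(212,190,8)),((281,380),(0,0,32)),((452,189),(144,164.6,25)),((517,427),(212,-56,8)),((245,425),(-35,-56,8))]]
t,e=fit(ob,[452,-91,.2]);print(t,e)
bo=[("wrist",w(*p),l,s) for p,l in [((409,178),(177,101,28)),((220,286),(-1,101,28)),((295,398),(-1,-17,28)),((475,299),(177,-17,28))]]
b,e=fit(bo,[452,-91,.6]);print(b,e)
c,sn=np.cos(t[2]),np.sin(t[2]);M=np.array([[c,sn],[-sn,c]])
print("rel",M@(b-t)[:2],b[2]-t[2])
for n,p,z in (("nose",(520,213),26),("knob",(421,113),62),("screwtip",(448,400),19),("fl",(412,180),28),("piv",(452,189),25)):
    print(n,M@(ray("wrist",w(*p),z,s)[:2]-t[:2]))
np.save("t.npy",t)
```

```text
[ 4.54868136e+02 -8.84497858e+01  1.95434601e-01] [-0.4 -0.8  0.4 -0.8 -2.3  3.2  1.4 -1.  -1.7  1.3  3.   1.7]
[460.81877191 -88.30412898   0.71868555] [-0.2 -3.1 -2.4 -0.4  0.2  1.1  2.6  2.6]
rel [ 5.86564158 -1.01268715] 0.5232509518340847
nose [196.26597695 145.51740706]
knob [114.96036037 215.84234145]
screwtip [147.31087636 -20.71061005]
fl [111.30189019 170.26014883]
piv [142.49021237 163.50819737]
```

```bash
cat >> h.py <<'E'
t=np.array([453.5,-90.0,.1955])
C=np.array([[np.cos(t[2]),-np.sin(t[2])],[np.sin(t[2]),np.cos(t[2])]])
def goto(x,y,z): go(t,[*(t[:2]+C@[x,y]),z])
def st():
    s=ctrl.state();print("tray",(C.T@(s["position"][:2]-t[:2])).round(2),s["position"][2].round(1),"F",(C.T@s["wrist_force"][:2]).round(2),s["wrist_force"][2].round(1),s["clock"])
E
python3 -c "
from h import *
st();goto(181,112,100)"
```

```text
tray [ 94.85 121.69] 293.9 F [-0.14  0.5 ] -0.4 3.45
[522.9  47.8 293.9] turn [ 0.002 -0.     0.058] shift [-0.0102  0.0861  0.1939]
```

Call:
{"method": "apply_moves", "body": {
  "series": [
    [[0,0,0.058,-0.01,0.086,0.194,255],[0,0,0.058,-0.01,0.086,0.194,255],[0,0,0.058,-0.01,0.086,0.194,255],[0,0,0.058,-0.01,0.086,0.194,255],[0,0,0.058,-0.01,0.086,0.194,255]]
  ]
}}

```text
clock: 3.95
position: [607.9, 54.8, 94.5]
eef_rot: [0.635, 0.772, -0.002, -0.003]
wrist_force: [-1.3, -0.3, 0.6]
grip_width: 0.1
```

Call:
{"method": "apply_moves", "body": {
  "series": [
    [[0,0,0,0,0,0.03,255],[0,0,0,0,0,0.03,255],[0,0,0,0,0,0.03,255],[0,0,0,0,0,0.03,255]]
  ]
}}

```text
clock: 4.35
position: [610.4, 54.6, 72.2]
eef_rot: [0.635, 0.772, 0.001, 0.001]
wrist_force: [-0.3, 0.4, -0.2]
grip_width: 0.1
```

Run:
```python
from h import *
import cv2
st();goto(181,112,41)
im=ctrl.get_image("wrist")
cv2.imwrite("pics/w2v.png",cv2.resize(im[:,:,::-1],(784,588),interpolation=cv2.INTER_CUBIC))
```

```text
tray [182.04 111.34] 72.2 F [-0.17  0.45] -0.2 4.35
[610.4  54.6  72.2] turn [ 0.035  0.007 -0.009] shift [ 0.0007 -0.0012  0.0312]
```

View pics/w2v.png

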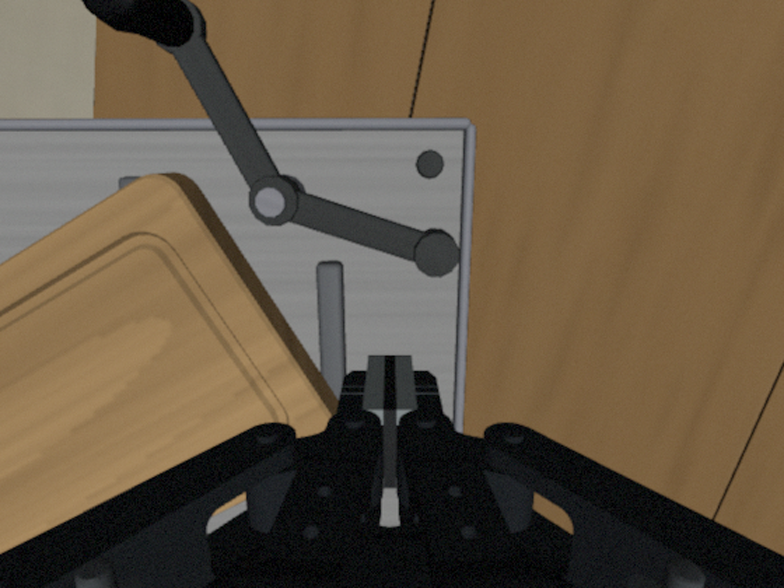

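Call:
{"method": "apply_moves", "body": {
  "series": [
    [[0,0,0,0,0,0.031,255],[0,0,0,0,0,0.031,255],[0,0,0,0,0,0.031,255],[0,0,0,-0.002,-0.004,0.031,255],[0,0,0,-0.003,-0.006,0.031,255]]
  ]
}}

```text
clock: 4.9
position: [604.4, 50.2, 40.2]
eef_rot: [0.635, 0.772, 0.001, 0.001]
wrist_force: [0.3, -0.3, 0.0]
grip_width: 0.2
```

Call:
{"method": "apply_moves", "body": {
  "series": [
    [[0,0,0,-0.0005,-0.0009,0,255],[0,0,0,-0.001,-0.0017,0,255],[0,0,0,-0.0015,-0.0026,0,255],[0,0,0,-0.002,-0.0035,0,255]]
  ]
}}

```text
clock: 5.3
position: [601.0, 47.8, 38.9]
eef_rot: [0.635, 0.772, 0.0, 0.0]
wrist_force: [1.0, -0.1, -0.3]
grip_width: -0.2
```

```bash
python3 -c "
from h import *
st()"
```

```text
tray [171.46 106.5 ] 38.9 F [ 0.94 -0.24] -0.3 5.3
```

Call:
{"method": "apply_moves", "body": {
  "series": [
    [[0,0,0,-0.0005,-0.0009,0,255],[0,0,0,-0.001,-0.0017,0,255],[0,0,0,-0.0015,-0.0026,0,255],[0,0,0,-0.002,-0.0035,0,255]]
  ]
}}

```text
clock: 5.7
position: [598.0, 45.2, 38.8]
eef_rot: [0.635, 0.772, 0.0, 0.0]
wrist_force: [0.3, 0.8, -0.1]
grip_width: -0.1
```

Call:
{"method": "apply_moves", "body": {
  "series": [
    [[0,0,0,-0.0005,-0.0009,0,255],[0,0,0,-0.001,-0.0017,0,255],[0,0,0,-0.0015,-0.0026,0,255]]
  ]
}}

```text
clock: 6.0
position: [596.1, 43.2, 39.0]
eef_rot: [0.635, 0.772, 0.0, 0.0]
wrist_force: [0.6, 0.5, -0.5]
grip_width: -0.1
```

Call:
{"method": "apply_moves", "body": {
  "series": [
    [[0,0,0,-0.0005,-0.0009,0,255],[0,0,0,-0.001,-0.0017,0,255]]
  ]
}}

```text
clock: 6.2
position: [594.9, 42.2, 39.0]
eef_rot: [0.635, 0.772, 0.001, 0.0]
wrist_force: [3.5, 2.5, -1.0]
grip_width: 0.3
```

```bash
python3 -c "
from h import *
st()"
```

```text
tray [164.41 102.19] 39.0 F [3.94 1.78] -1.0 6.2
```

Call:
{"method": "apply_moves", "body": {
  "series": [
    [[0,0,0,-0.0005,-0.0009,0,255],[0,0,0,-0.001,-0.0017,0,255]]
  ]
}}

```text
clock: 6.4
position: [594.1, 41.3, 39.3]
eef_rot: [0.635, 0.772, 0.002, 0.001]
wrist_force: [5.8, 5.3, -0.3]
grip_width: 0.0
```

Call:
{"method": "apply_moves", "body": {
  "series": [
    [[0,0,0,-0.0005,-0.0009,0,255],[0,0,0,-0.001,-0.0017,0,255]]
  ]
}}

```text
clock: 6.6
position: [594.2, 40.7, 39.7]
eef_rot: [0.636, 0.772, 0.003, 0.002]
wrist_force: [7.0, 6.7, -1.5]
grip_width: -0.1
```

Call:
{"method": "apply_moves", "body": {
  "series": [
    [[0,0,0,-0.0005,-0.0009,0,255],[0,0,0,-0.001,-0.0017,0,255],[0,0,0,-0.001,-0.0017,0,255]]
  ]
}}

```text
clock: 6.9
position: [594.6, 40.0, 40.3]
eef_rot: [0.636, 0.772, 0.005, 0.003]
wrist_force: [9.3, 8.3, -0.4]
grip_width: 0.1
```

```bash
python3 -c "
from h import *
st()"
```

```text
tray [163.66 100.1 ] 40.3 F [10.73  6.35] -0.4 6.9
```

Call:
{"method": "apply_moves", "body": {
  "series": [
    [[0,0,0,0.004,0.012,0,255],[0,0,0,0.004,0.012,-0.03,255],[0,0,0,0.004,0.012,-0.08,255],[0,0,0,0.004,0.012,-0.08,255]]
  ]
}}

```text
clock: 7.3
position: [604.2, 43.7, 124.8]
eef_rot: [0.635, 0.773, 0.003, 0.004]
wrist_force: [1.3, -0.4, 0.4]
grip_width: -0.1
```

Run:
```python
from h import *
import cv2
st();goto(70,185,115)
```

```text
tray [173.83 101.9 ] 124.8 F [ 1.14 -0.66] 0.4 7.3
[604.2  43.7 124.8] turn [ 0.089  0.033 -0.004] shift [ 0.0831 -0.1039  0.0085]
```

Call:
{"method": "apply_moves", "body": {
  "series": [
    [[0,0,0,0.082,-0.104,0.005,255],[0,0,0,0.082,-0.104,0.005,255],[0,0,0,0.082,-0.104,0.005,255],[0,0,0,0.082,-0.104,0.005,255],[0,0,0,0.082,-0.104,0.005,255]]
  ]
}}

```text
clock: 7.8
position: [482.2, 104.5, 113.7]
eef_rot: [0.635, 0.773, -0.001, 0.0]
wrist_force: [0.1, -0.2, 0.4]
grip_width: -0.0
```

Run:
```python
from h import *
import cv2
st();goto(70,185,42)
im=ctrl.get_image("wrist")
cv2.imwrite("pics/w3v.png",cv2.resize(im[:,:,::-1],(784,588),interpolation=cv2.INTER_CUBIC))
im=ctrl.get_image("side");cv2.imwrite("pics/s3.png",cv2.resize(im[150:330,170:410,::-1],(800,600),interpolation=cv2.INTER_CUBIC))
```

```text
tray [ 65.94 185.19] 113.7 F [ 0.03 -0.23] 0.4 7.8
[482.2 104.5 113.7] turn [-0.007  0.008  0.004] shift [-0.0001  0.0041  0.0717]
```

View pics/s3.png

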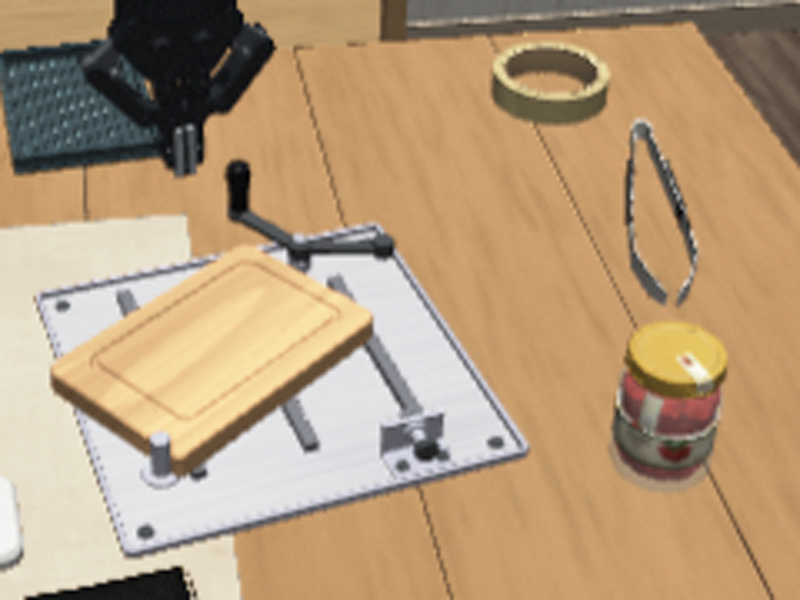

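Call:
{"method": "apply_moves", "body": {
  "series": [
    [[0,0,0,0,0.004,0.045,255],[0,0,0,0,0.004,0.071,255],[0,0,0,0,0.004,0.071,255],[0,0,0,0,0.004,0.071,255]]
  ]
}}

```text
clock: 8.3
position: [487.8, 104.9, 42.7]
eef_rot: [0.635, 0.772, -0.0, -0.0]
wrist_force: [-0.6, -0.2, 0.3]
grip_width: -0.3
```

Call:
{"method": "apply_moves", "body": {
  "series": [
    [[0,0,0,-0.002,0.001,0,255],[0,0,0,-0.004,0.002,0,255],[0,0,0,-0.006,0.003,0,255]]
  ]
}}

```text
clock: 8.6
position: [492.0, 99.8, 44.0]
eef_rot: [0.635, 0.772, 0.001, 0.001]
wrist_force: [0.4, -0.2, 0.3]
grip_width: -0.1
```

Run:
```python
from h import *
st()
```

```text
tray [ 74.63 178.75] 44.0 F [ 0.39 -0.31] 0.3 8.6
```

Call:
{"method": "apply_moves", "body": {
  "series": [
    [[0,0,0,-0.0025,0.003,0.003,255],[0,0,0,-0.005,0.006,0.003,255],[0,0,0,-0.0075,0.009,0.003,255],[0,0,0,-0.01,0.012,0.003,255],[0,0,0,-0.013,0.015,0.003,255]]
  ]
}}

```text
clock: 9.1
position: [508.8, 90.6, 40.0]
eef_rot: [0.635, 0.772, 0.001, -0.0]
wrist_force: [0.3, 3.7, 2.1]
grip_width: -0.1
```

Run:
```python
from h import *
st()
```

```text
tray [ 89.34 166.45] 40.0 F [0.98 3.53] 2.1 9.1
```

Call:
{"method": "apply_moves", "body": {
  "series": [
    [[0,0,0,-0.0025,0.0026,0,255],[0,0,0,-0.005,0.0052,0,255],[0,0,0,-0.0075,0.0078,0,255],[0,0,0,-0.01,0.0104,0,255],[0,0,0,-0.0125,0.013,0,255]]
  ]
}}

```text
clock: 9.6
position: [523.9, 80.4, 39.9]
eef_rot: [0.635, 0.772, 0.0, 0.0]
wrist_force: [0.3, 5.7, 0.4]
grip_width: 0.0
```

Run:
```python
from h import *
st()
```

```text
tray [102.15 153.53] 39.9 F [1.44 5.5 ] 0.4 9.6
```

Next to (114.2, 141.2).

Call:
{"method": "apply_moves", "body": {
  "series": [
    [[0,0,0,-0.0025,0.0024,0,255],[0,0,0,-0.005,0.0048,0,255],[0,0,0,-0.0075,0.0072,0,255],[0,0,0,-0.01,0.0096,0,255],[0,0,0,-0.0125,0.012,0,255]]
  ]
}}

```text
clock: 10.1
position: [538.5, 70.5, 40.0]
eef_rot: [0.635, 0.772, 0.001, 0.0]
wrist_force: [1.4, 3.7, 1.0]
grip_width: -0.5
```

Run:
```python
from h import *
st()
import cv2
s=ctrl.state()
im=ctrl.get_image("wrist")
cv2.imwrite("pics/w4v.png",cv2.resize(im[:,:,::-1],(784,588),interpolation=cv2.INTER_CUBIC))
im=ctrl.get_image("side");cv2.imwrite("pics/s4.png",cv2.resize(im[150:330,170:410,::-1],(800,600),interpolation=cv2.INTER_CUBIC))
```

```text
tray [114.54 140.96] 40.0 F [2.1  3.37] 1.0 10.1
```

View pics/s4.png

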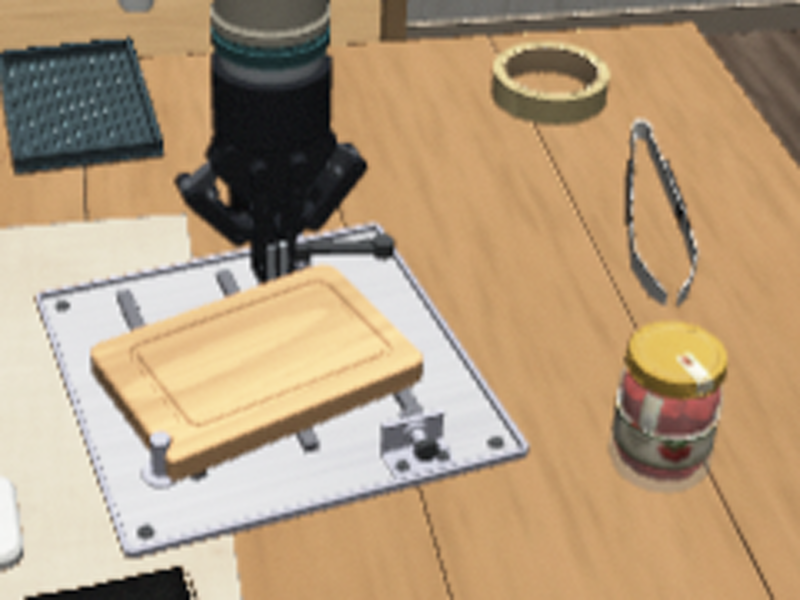

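Call:
{"method": "apply_moves", "body": {
  "series": [
    [[0,0,0,-0.0027,0.002,0,255],[0,0,0,-0.0054,0.004,0,255],[0,0,0,-0.0081,0.006,0,255],[0,0,0,-0.0108,0.008,0,255],[0,0,0,-0.0135,0.01,0,255]]
  ]
}}

```text
clock: 10.7
position: [550.8, 59.4, 40.0]
eef_rot: [0.635, 0.772, 0.001, 0.0]
wrist_force: [1.7, 5.7, 0.3]
grip_width: 0.3
```

Run:
```python
from h import *
st()
```

```text
tray [124.43 127.65] 40.0 F [2.77 5.3 ] 0.3 10.7
```

Call:
{"method": "apply_moves", "body": {
  "series": [
    [[0,0,0,-0.002,0.0012,0,255],[0,0,0,-0.004,0.0024,0,255],[0,0,0,-0.006,0.0036,0,255],[0,0,0,-0.008,0.0048,0,255]]
  ]
}}

```text
clock: 11.1
position: [557.3, 52.5, 40.2]
eef_rot: [0.635, 0.772, 0.001, 0.001]
wrist_force: [1.0, 4.7, 0.2]
grip_width: -0.0
```

Call:
{"method": "apply_moves", "body": {
  "series": [
    [[0,0,0,-0.001,0.0006,0,255],[0,0,0,-0.002,0.0012,0,255]]
  ]
}}

```text
clock: 11.3
position: [559.0, 50.8, 40.2]
eef_rot: [0.635, 0.772, 0.001, 0.001]
wrist_force: [1.8, 5.2, 0.5]
grip_width: 0.2
```

Run:
```python
from h import *
st()
```

```text
tray [130.85 117.66] 40.2 F [2.83 4.78] 0.5 11.3
```

Call:
{"method": "apply_moves", "body": {
  "series": [
    [[0,0,0,-0.0005,0.0003,0,255],[0,0,0,-0.001,0.0006,0,255],[0,0,0,-0.0015,0.0009,0,255]]
  ]
}}

```text
clock: 11.6
position: [560.2, 49.6, 40.2]
eef_rot: [0.635, 0.772, 0.001, 0.001]
wrist_force: [2.9, 5.0, 0.3]
grip_width: 0.3
```

Call:
{"method": "apply_moves", "body": {
  "series": [
    [[0,0,0,-0.0005,0.0003,0,255],[0,0,0,-0.001,0.0005,0,255],[0,0,0,-0.0015,0.0008,0,255]]
  ]
}}

```text
clock: 11.9
position: [561.0, 48.6, 40.2]
eef_rot: [0.635, 0.772, 0.001, 0.0]
wrist_force: [1.8, 7.4, 2.1]
grip_width: 0.2
```

Call:
{"method": "apply_moves", "body": {
  "series": [
    [[0,0,0,-0.0005,0.0003,0,255],[0,0,0,-0.001,0.0005,0,255]]
  ]
}}

```text
clock: 12.1
position: [561.1, 48.6, 40.2]
eef_rot: [0.636, 0.772, 0.001, -0.001]
wrist_force: [1.5, 10.3, 4.0]
grip_width: -0.3
```

Run:
```python
from h import *
st()
```

```text
tray [132.43 115.03] 40.2 F [3.49 9.77] 4.0 12.1
```

Call:
{"method": "apply_moves", "body": {
  "series": [
    [[0,0,0,-0.0005,0,0,255],[0,0,0,-0.0008,0,0,255],[0,0,0,-0.0008,0,0,255]]
  ]
}}

```text
clock: 12.4
position: [561.1, 48.5, 40.2]
eef_rot: [0.636, 0.772, 0.002, -0.001]
wrist_force: [1.2, 11.6, 2.6]
grip_width: -0.1
```

Run:
```python
from h import *
st()
```

```text
tray [132.45 114.96] 40.2 F [ 3.43 11.14] 2.6 12.4
```

Call:
{"method": "apply_moves", "body": {
  "series": [
    [[0,0,0,-0.0004,0,0,255],[0,0,0,-0.0006,0,0,255],[0,0,0,-0.0006,0,0,255],[0,0,0,-0.0006,0,0,255],[0,0,0,-0.0006,0,0,255]]
  ]
}}

```text
clock: 12.9
position: [561.1, 48.5, 40.2]
eef_rot: [0.636, 0.772, 0.002, -0.001]
wrist_force: [1.0, 12.8, 2.3]
grip_width: -0.1
```

Run:
```python
from h import *
import cv2
for i in range(2):
    st(); im=ctrl.get_image("side")
cv2.imwrite("pics/s5.png",cv2.resize(im[210:330,200:360,::-1],(800,600),interpolation=cv2.INTER_CUBIC))
```

```text
tray [132.42 114.92] 40.2 F [ 3.52 12.39] 2.3 12.9
tray [132.44 114.93] 40.2 F [ 3.82 12.54] 3.0 12.95
```

View pics/s5.png

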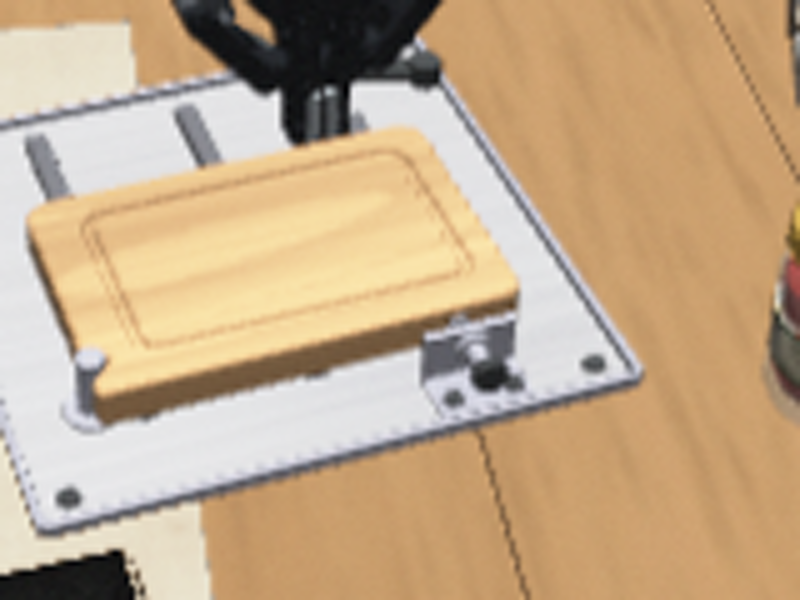

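Call:
{"method": "apply_moves", "body": {
  "series": [
    [[0,0,0,0.012,0,0,255],[0,0,0,0.012,0,-0.04,255],[0,0,0,0.012,0,-0.06,255],[0,0,0,-0.02,0.03,-0.06,255],[0,0,0,-0.05,0.06,-0.06,255]]
  ]
}}

```text
clock: 13.5
position: [629.4, 7.3, 101.0]
eef_rot: [0.634, 0.773, -0.001, 0.001]
wrist_force: [0.8, -0.2, -0.5]
grip_width: 0.1
```

Run:
```python
from h import *
st();goto(203,25,100)
```

```text
tray [191.46  61.26] 101.0 F [ 0.73 -0.39] -0.5 13.5
[629.4   7.3 101. ] turn [-0.001  0.022  0.012] shift [-0.0363  0.0115  0.0011]
```

Call:
{"method": "apply_moves", "body": {
  "series": [
    [[0,0,0,-0.036,0.012,0,255],[0,0,0,-0.036,0.012,0.02,255],[0,0,0,-0.036,0.012,0.059,255],[0,0,0,-0.036,0.012,0.059,255],[0,0,0,-0.036,0.009,0.059,255]]
  ]
}}

```text
clock: 14.0
position: [644.4, -25.8, 40.2]
eef_rot: [0.635, 0.773, -0.001, -0.001]
wrist_force: [1.5, 0.2, 0.2]
grip_width: 0.2
```

Call:
{"method": "apply_moves", "body": {
  "series": [
    [[0,0,0,0,-0.001,0,255],[0,0,0,0,-0.002,0,255],[0,0,0,0,-0.003,0,255],[0,0,0,0,-0.004,0,255]]
  ]
}}

```text
clock: 14.4
position: [641.7, -26.1, 42.0]
eef_rot: [0.635, 0.773, 0.0, 0.001]
wrist_force: [-0.1, -0.2, -0.4]
grip_width: -0.1
```

Run:
```python
from h import *
st()
```

```text
tray [197.06  26.07] 42.0 F [-0.15 -0.18] -0.4 14.4
```

Call:
{"method": "apply_moves", "body": {
  "series": [
    [[0,0,0,0,-0.001,0,255],[0,0,0,0,-0.002,0,255],[0,0,0,0,-0.003,0,255]]
  ]
}}

```text
clock: 14.7
position: [638.3, -26.8, 40.9]
eef_rot: [0.635, 0.772, 0.0, 0.0]
wrist_force: [-0.5, -0.7, -1.0]
grip_width: 0.2
```

Call:
{"method": "apply_moves", "body": {
  "series": [
    [[0,0,0,0,-0.001,0,255],[0,0,0,0,-0.002,0,255],[0,0,0,0,-0.002,0,255]]
  ]
}}

```text
clock: 15.0
position: [636.2, -27.2, 40.7]
eef_rot: [0.635, 0.772, -0.0, -0.0]
wrist_force: [-0.4, 1.3, 0.5]
grip_width: 0.2
```

Call:
{"method": "apply_moves", "body": {
  "series": [
    [[0,0,0,0,-0.001,0,255],[0,0,0,0,-0.002,0,255],[0,0,0,0,-0.002,0,255]]
  ]
}}

```text
clock: 15.3
position: [635.4, -27.4, 41.0]
eef_rot: [0.635, 0.772, 0.001, 0.001]
wrist_force: [2.8, 1.1, -1.4]
grip_width: -0.1
```

Run:
```python
from h import *
st()
```

```text
tray [190.56  26.05] 41.0 F [2.95 0.53] -1.4 15.3
```

Call:
{"method": "apply_moves", "body": {
  "series": [
    [[0,0,0,0,-0.001,0,255],[0,0,0,0,-0.002,0,255],[0,0,0,0,-0.002,0,255]]
  ]
}}

```text
clock: 15.6
position: [635.1, -27.5, 41.6]
eef_rot: [0.635, 0.772, 0.002, 0.002]
wrist_force: [5.7, 3.1, -1.8]
grip_width: 0.4
```

Call:
{"method": "apply_moves", "body": {
  "series": [
    [[0,0,0,0,-0.001,0,255],[0,0,0,0,-0.002,0,255],[0,0,0,0,-0.002,0,255]]
  ]
}}

```text
clock: 15.9
position: [634.9, -27.7, 42.1]
eef_rot: [0.636, 0.772, 0.004, 0.003]
wrist_force: [8.5, 3.8, -2.3]
grip_width: 0.1
```

Run:
```python
from h import *
st()
```

```text
tray [190.07  25.92] 42.1 F [9.1  2.02] -2.3 15.9
```

Call:
{"method": "apply_moves", "body": {
  "series": [
    [[0,0,0,0,0.014,0,255],[0,0,0,0,0.014,-0.04,255],[0,0,0,0,0.01,-0.06,255],[0,0,0,0.05,-0.01,-0.06,255],[0,0,0,0.09,-0.035,-0.06,255]]
  ]
}}

```text
clock: 16.4
position: [579.8, 52.5, 101.6]
eef_rot: [0.636, 0.772, 0.001, 0.001]
wrist_force: [-0.3, 1.3, -0.1]
grip_width: -0.1
```

Run:
```python
from h import *
st();goto(148,128,100)
```

```text
tray [151.56 115.29] 101.6 F [-0.01  1.29] -0.1 16.4
[579.8  52.5 101.6] turn [ 0.015  0.003 -0.032] shift [ 0.0127 -0.0036  0.0016]
```

Call:
{"method": "apply_moves", "body": {
  "series": [
    [[0,0,0,0.013,-0.001,0,255],[0,0,0,0.013,-0.001,0.01,255],[0,0,0,0.013,-0.001,0.05,255],[0,0,0,0.013,-0.001,0.06,255],[0,0,0,0.013,-0.001,0.06,255]]
  ]
}}

```text
clock: 16.9
position: [574.8, 64.1, 38.5]
eef_rot: [0.635, 0.772, -0.002, -0.002]
wrist_force: [-0.1, 0.1, -0.8]
grip_width: 0.1
```

Run:
```python
from h import *
st()
```

```text
tray [148.91 127.58] 38.5 F [-0.07  0.13] -0.8 16.9
```

Call:
{"method": "apply_moves", "body": {
  "series": [
    [[0,0,0,-0.004,0,-0.001,255],[0,0,0,-0.008,0,-0.002,255],[0,0,0,-0.01,0,-0.002,255],[0,0,0,-0.0115,0,-0.002,255],[0,0,0,-0.0125,0,-0.002,255]]
  ]
}}

```text
clock: 17.4
position: [578.7, 52.6, 43.5]
eef_rot: [0.635, 0.772, 0.0, 0.0]
wrist_force: [-0.3, -0.3, -0.4]
grip_width: 0.3
```

Call:
{"method": "apply_moves", "body": {
  "series": [
    [[0,0,0,-0.0005,0,0,255],[0,0,0,-0.001,0,0,255],[0,0,0,-0.001,0,0,255]]
  ]
}}

```text
clock: 17.7
position: [578.7, 52.4, 43.1]
eef_rot: [0.635, 0.772, 0.0, -0.0]
wrist_force: [-0.9, 2.8, 2.2]
grip_width: -0.0
```

Run:
```python
from h import *
st()
```

```text
tray [150.45 115.37] 43.1 F [-0.37  2.97] 2.2 17.7
```

Call:
{"method": "apply_moves", "body": {
  "series": [
    [[0,0,0,-0.001,0,0.001,255],[0,0,0,-0.002,0,0.002,255],[0,0,0,-0.0025,0,0.002,255],[0,0,0,-0.0025,0,0.002,255]]
  ]
}}

```text
clock: 18.1
position: [578.8, 52.1, 41.4]
eef_rot: [0.636, 0.772, 0.002, -0.002]
wrist_force: [-1.3, 9.2, 5.8]
grip_width: 0.1
```

Run:
```python
from h import *
st()
```

```text
tray [150.56 115.08] 41.4 F [0.5  9.33] 5.8 18.1
```

Call:
{"method": "apply_moves", "body": {
  "series": [
    [[0,0,0,-0.0006,0,0,255],[0,0,0,-0.0012,0,0,255],[0,0,0,-0.0012,0,0,255],[0,0,0,-0.0012,0,0,255],[0,0,0,-0.0012,0,0,255]]
  ]
}}

```text
clock: 18.6
position: [578.8, 52.0, 41.3]
eef_rot: [0.636, 0.772, 0.002, -0.002]
wrist_force: [-0.4, 13.4, 5.6]
grip_width: -0.0
```

Run:
```python
from h import *
st()
```

```text
tray [150.52 114.98] 41.3 F [ 2.19 13.23] 5.6 18.6
```

Call:
{"method": "apply_moves", "body": {
  "series": [
    [[0,0,0,0.014,0,0,255],[0,0,0,0.014,0,-0.04,255],[0,0,0,0.014,0,-0.08,255],[0,0,0,0.04,-0.03,-0.08,255],[0,0,0,0.08,-0.06,-0.08,255]]
  ]
}}

```text
clock: 19.1
position: [506.3, 114.2, 122.0]
eef_rot: [0.636, 0.772, 0.001, 0.002]
wrist_force: [0.2, 1.4, -0.3]
grip_width: -0.0
```

Run:
```python
from h import *
st();goto(82,220,115)
```

```text
tray [ 91.48 190.02] 122.0 F [0.49 1.31] -0.3 19.1
[506.3 114.2 122. ] turn [ 0.038  0.021 -0.034] shift [ 0.03   -0.0096  0.0069]
```

Call:
{"method": "apply_moves", "body": {
  "series": [
    [[0,0,0,0.03,-0.008,0,255],[0,0,0,0.03,-0.008,0.005,255],[0,0,0,0.03,-0.008,0.005,255]]
  ]
}}

```text
clock: 19.4
position: [490.9, 143.0, 115.3]
eef_rot: [0.634, 0.773, -0.001, 0.0]
wrist_force: [0.1, -0.2, -0.0]
grip_width: -0.1
```

Run:
```python
from h import *
import cv2
st();goto(84,220,56)
im=ctrl.get_image("wrist")
cv2.imwrite("pics/w6v.png",cv2.resize(im[:,:,::-1],(784,588),interpolation=cv2.INTER_CUBIC))
```

```text
tray [ 81.91 221.32] 115.3 F [ 0.08 -0.22] -0.0 19.4
[490.9 143.  115.3] turn [-0.006  0.013  0.012] shift [-0.0012  0.0021  0.0593]
```

View pics/w6v.png

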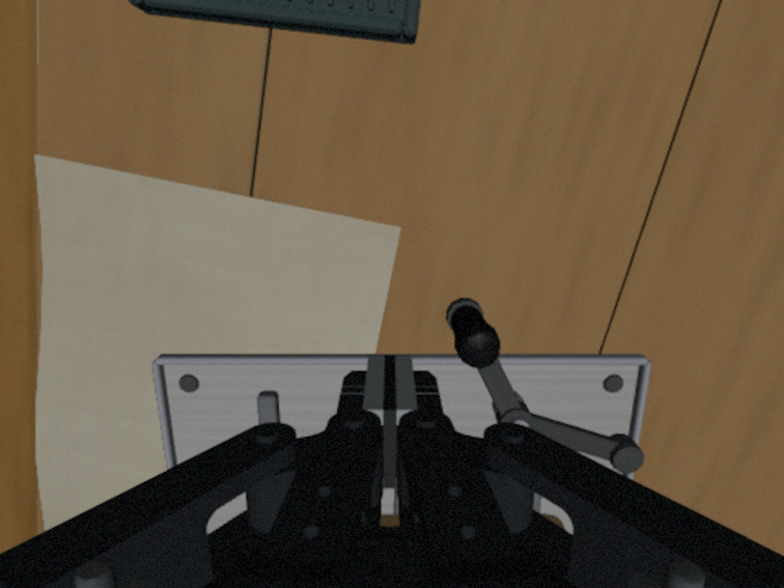

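Run:
```python
from h import *
s=ctrl.state()
for p,z in (((477,342),62),((463,312),22),((627,455),26),((515,417),25)):
    print(C.T@(ray("wrist",np.array(p)/1.4,z,s)[:2]-t[:2]))
```

```text
[116.36095355 222.27961327]
[116.978031   220.89170352]
[198.98759006 149.17824389]
[143.44377074 169.30057639]
```

Call:
{"method": "apply_moves", "body": {
  "series": [
    [[0,0,0,0,0,0.02,255],[0,0,0,0,0,0.059,255],[0,0,0,0,0,0.059,255],[0,0,0,0,0,0.059,255]]
  ]
}}

```text
clock: 19.85
position: [491.7, 142.1, 56.5]
eef_rot: [0.636, 0.772, -0.001, -0.0]
wrist_force: [0.5, -0.0, 1.0]
grip_width: -0.3
```

Call:
{"method": "apply_moves", "body": {
  "series": [
    [[0,0,0,0,0.004,0,255],[0,0,0,0,0.008,0,255],[0,0,0,0,0.011,0,255],[0,0,0,0,0.014,0,255],[0,0,0,0,0.017,0,255]]
  ]
}}

```text
clock: 20.35
position: [506.5, 146.6, 57.0]
eef_rot: [0.635, 0.772, -0.001, -0.001]
wrist_force: [-5.8, 1.8, 2.2]
grip_width: 0.1
```

Call:
{"method": "apply_moves", "body": {
  "series": [
    [[0,0,0,0,0.003,0,255],[0,0,0,0,0.006,0,255],[0,0,0,0,0.009,0,255],[0,0,0,0,0.012,0,255],[0,0,0,0,0.015,0,255]]
  ]
}}

```text
clock: 20.85
position: [522.4, 149.3, 56.6]
eef_rot: [0.635, 0.772, -0.0, -0.0]
wrist_force: [-3.1, 1.1, -0.6]
grip_width: 0.2
```

Run:
```python
from h import *
st()
```

```text
tray [114.11 221.37] 56.6 F [-2.84  1.68] -0.6 20.85
```

Call:
{"method": "apply_moves", "body": {
  "series": [
    [[0,0,0,0,0.003,0,255],[0,0,0,0,0.006,0,255],[0,0,0,0,0.009,0,255],[0,0,0,0,0.012,0,255],[0,0,0,0,0.015,0,255]]
  ]
}}

```text
clock: 21.35
position: [537.9, 152.1, 56.9]
eef_rot: [0.635, 0.772, 0.0, 0.0]
wrist_force: [-3.2, 1.0, -0.4]
grip_width: 0.0
```

Call:
{"method": "apply_moves", "body": {
  "series": [
    [[0,0,0,0,0.0015,0,255],[0,0,0,0,0.003,0,255],[0,0,0,0,0.0045,0,255],[0,0,0,0,0.006,0,255]]
  ]
}}

```text
clock: 21.75
position: [543.5, 153.0, 56.9]
eef_rot: [0.635, 0.772, -0.0, 0.0]
wrist_force: [-2.3, 0.1, -0.1]
grip_width: -0.2
```

Call:
{"method": "apply_moves", "body": {
  "series": [
    [[0,0,0,0,0.0015,0,255],[0,0,0,0,0.003,0,255]]
  ]
}}

```text
clock: 21.95
position: [546.4, 153.3, 56.9]
eef_rot: [0.635, 0.772, -0.0, 0.0]
wrist_force: [-2.7, -2.6, 0.6]
grip_width: 0.1
```

Run:
```python
from h import *
st()
```

```text
tray [138.42 220.61] 56.9 F [-3.12 -1.99] 0.6 21.95
```

Call:
{"method": "apply_moves", "body": {
  "series": [
    [[0,0,0,0,0.001,0,255],[0,0,0,0,0.002,0,255],[0,0,0,0,0.003,0,255]]
  ]
}}

```text
clock: 22.25
position: [549.2, 154.1, 56.8]
eef_rot: [0.635, 0.772, -0.0, 0.0]
wrist_force: [-2.3, -3.1, 0.2]
grip_width: -0.0
```

Call:
{"method": "apply_moves", "body": {
  "series": [
    [[0,0,0,0,0.001,0,255],[0,0,0,0,0.002,0,255],[0,0,0,0,0.003,0,255]]
  ]
}}

```text
clock: 22.55
position: [552.1, 154.9, 56.8]
eef_rot: [0.635, 0.772, -0.0, -0.0]
wrist_force: [-3.2, -3.5, 0.2]
grip_width: 0.3
```

Run:
```python
from h import *
st()
```

```text
tray [144.28 221.09] 56.8 F [-3.8  -2.82] 0.2 22.55
```

Call:
{"method": "apply_moves", "body": {
  "series": [
    [[0,0,0,-0.0005,0.001,0,255],[0,0,0,-0.001,0.002,0,255],[0,0,0,-0.0015,0.003,0,255]]
  ]
}}

```text
clock: 22.85
position: [553.5, 154.8, 56.7]
eef_rot: [0.635, 0.772, -0.001, -0.002]
wrist_force: [-8.1, 0.0, 4.7]
grip_width: -0.2
```

Call:
{"method": "apply_moves", "body": {
  "series": [
    [[0,0,0,-0.0005,0.001,0,255],[0,0,0,-0.001,0.002,0,255],[0,0,0,-0.0013,0.0025,0,255]]
  ]
}}

```text
clock: 23.15
position: [553.9, 154.7, 56.7]
eef_rot: [0.635, 0.772, -0.002, -0.004]
wrist_force: [-12.2, 3.0, 6.7]
grip_width: 0.1
```

Run:
```python
from h import *
st()
```

```text
tray [145.97 220.54] 56.7 F [-11.39   5.35] 6.7 23.15
```

Call:
{"method": "apply_moves", "body": {
  "series": [
    [[0,0,0,0,0.0004,0,255],[0,0,0,0,0.0008,0,255],[0,0,0,0,0.0008,0,255],[0,0,0,0,0.0008,0,255]]
  ]
}}

```text
clock: 23.55
position: [553.9, 154.7, 56.7]
eef_rot: [0.635, 0.772, -0.002, -0.004]
wrist_force: [-12.5, 1.9, 7.9]
grip_width: -0.2
```

Run:
```python
from h import *
st()
```

```text
tray [146.05 220.54] 56.7 F [-11.9   4.3] 7.9 23.55
```

Call:
{"method": "apply_moves", "body": {
  "series": [
    [[0,0,0,0,0.0005,0,255],[0,0,0,0,0.0009,0,255],[0,0,0,0,0.0009,0,255],[0,0,0,0,0.0009,0,255]]
  ]
}}

```text
clock: 23.95
position: [554.1, 154.7, 56.7]
eef_rot: [0.635, 0.772, -0.003, -0.005]
wrist_force: [-12.6, 1.2, 7.9]
grip_width: -0.0
```

Run:
```python
from h import *
st()
```

```text
tray [146.24 220.52] 56.7 F [-12.17   3.59] 7.9 23.95
```

Call:
{"method": "apply_moves", "body": {
  "series": [
    [[0,0,0,0,0.0005,0,255],[0,0,0,0,0.001,0,255],[0,0,0,0,0.001,0,255],[0,0,0,0,0.001,0,255]]
  ]
}}

```text
clock: 24.35
position: [554.2, 154.8, 56.6]
eef_rot: [0.635, 0.772, -0.004, -0.005]
wrist_force: [-15.4, 0.5, 9.3]
grip_width: -0.0
```

Run:
```python
from h import *
st()
```

```text
tray [146.36 220.53] 56.6 F [-15.     3.53] 9.3 24.35
```

Call:
{"method": "apply_moves", "body": {
  "series": [
    [[0,0,0,0,-0.008,0,255],[0,0,0,0,-0.02,0,255],[0,0,0,0,-0.025,-0.03,255],[0,0,0,0,-0.025,-0.08,255],[0,0,0,0,-0.025,-0.11,255]]
  ]
}}

```text
clock: 24.85
position: [538.3, 149.4, 170.3]
eef_rot: [0.635, 0.772, 0.003, 0.002]
wrist_force: [1.3, -0.4, -1.1]
grip_width: -0.6
```

Call:
{"method": "apply_moves", "body": {
  "series": [
    [[0,0,0,0,-0.05,-0.04,255],[0,0,0,0,-0.08,-0.08,255],[0,0,0,0,-0.08,-0.08,255],[0,0,0,0,-0.08,-0.08,255]]
  ]
}}

```text
clock: 25.25
position: [458.6, 133.7, 249.2]
eef_rot: [0.635, 0.772, 0.003, 0.002]
wrist_force: [0.8, -0.5, 0.3]
grip_width: -0.3
```

Run:
```python
from h import *
import cv2
st()
im=ctrl.get_image("side");a=cv2.resize(im[200:330,200:373,::-1],(640,480),interpolation=cv2.INTER_CUBIC)
cv2.imwrite("pics/s7.png",a)
```

```text
tray [ 48.42 218.49] 249.2 F [ 0.67 -0.6 ] 0.3 25.25
```

View pics/s7.png

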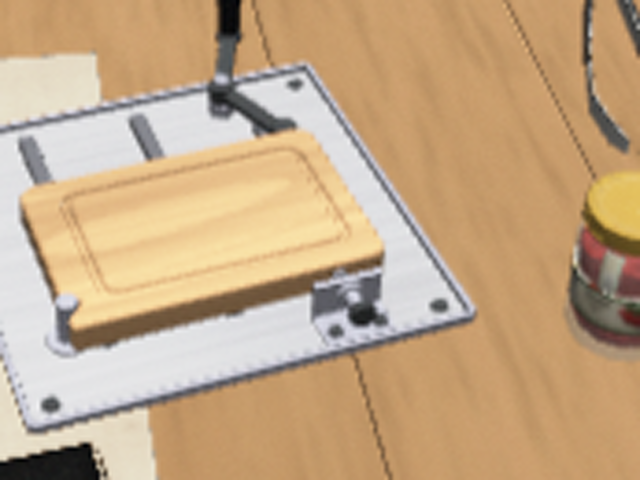

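```bash
python3 -c "
from station import ctrl
print(ctrl.sign_off())"
```

```text
the job is handed in; nothing more can be done
None
```

The board is home and clamped, and I handed the job in at about 25 s of the 72 s allowed. The hand-in gave no verdict.

- **Seating:** I pushed the far edge until the notch bore on the pin at about 12 N, then swung the board home along its left edge near the far left corner. At home I pushed the far edge again, and it was blocked at about 9 N having moved less than 0.5 mm. This shows the notch is on the pin.
- **Screw contact:** I pressed the right edge on the screw with about 13 N at the wrist and held it for about 0.3 s. The lever was still open, at about 1.25 rad.
- **Clamping:** I turned the lever by its knob until it wedged at about 0.4 rad, ending at roughly 15 N. By the given lever ratio, that presses the board on the screw with an estimated 6 to 13 N.
- **Last picture and readings:** The notch is on the pin, the right edge is on the screw and the lever nose is against the left edge. The jar has not moved. The gripper is clear of everything, with the wrist force near zero.

**What I could not confirm:**
- The force on the screw is only estimated from the wrist force; nothing measures it directly.
- The coin tray was not in the last picture, but the arm never came near it.
- The images showed the board starting at about 0.5 rad, more than the 0.2 to 0.4 rad given. This did not affect the result.

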